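Set and lock the juicer's depth stop on a lidded cup

TASK

Push the juicer's stop rod down by its black knob until its orange foot rests on the springy green lid of the white cup with a light, definite touch (about 5 N, and not more than 9 N left on the lid), never squashing the lid hard. Then, with the foot still resting there, swing the red clamp lever all the way round to its end to lock the rod, let go, and leave the cup standing where it is and the other things undisturbed.

Things in the scene. Friction and masses are not known exactly. Their poses are not given: they have to be found in the camera images.
- juicer: chrome lever juicer, fixed. Origin on the trolley top straight below the stop rod's axis; x, y level, z up. Base plate 190 x 355 x 20 mm, y -278 to +78 mm. Squeezing unit (dome, column, raised lever, 505 mm high) at y = -170 mm. Grey bracket guiding the rod: x +-15, y -90 to +60 mm, top at 185 mm height.
- knob_top (a point): centre of the flat top of the black round knob (36 mm diameter, 28 mm tall) on the stop rod, 266 to 286 mm above the trolley top at the start; pushed straight down. A slow push in free air takes a steady 5 to 8 N (about 10 N sliding friction less the weight); what is felt above that is the load on the lid. Friction holds the rod where it is left.
- stop: vertical stop rod (12 mm diameter), orange foot (28 mm diameter, 8 mm thick) at its lower end, black knob on top. Origin at the centre of the foot's underside, 141 mm below knob_top. Slides only up and down: origin 145 mm (top) to 80 mm (bottom) above the trolley top; starts at 125 to 145 mm.
- cup: loose white ceramic cup (72 mm across, 58 mm tall, side handle) on the base plate under the foot; origin at the centre of its underside. Its green silicone lid, 80 mm across, is pushed on more or less deep: the lid's top lies 68 to 83 mm above the origin and must be felt. The lid gives like a spring, 2.5 N per mm, at most 8 mm.
- clamp (a joint): angle of the red clamp lever, rad: 0 open to 1.4 (end stop, locked); starts between 0 and 0.35. Turns clockwise seen from above; at 0 it points along -x of the juicer, at 1.4 nearly along +y. Friction of about 0.15 N m keeps it where it is left. It is locked from 1.25 on.
- clamp_hub (a point): point on the upright pivot axis of the clamp lever, on top of its hub, 45 mm to +y of the rod axis and 200 mm above the trolley top.
- clamp_pin (a point): centre of the top of the upright round red pin (14 mm diameter) at the lever's outer end, 65 mm from the pivot axis. The pin stands free from 199 to 227 mm above the trolley top, above the 10 mm thick lever bar.
- jug: loose glass measuring jug (94 mm across, 120 mm tall, handle), origin under its centre; leave alone.
- spare_cup: loose blue ceramic cup (72 mm across, 60 mm tall), origin under its centre; leave alone.
- cone: loose yellow juicing cone (72 mm across, 50 mm tall), origin under its centre; leave alone.
Things that resemble listed ones, but are neither listed nor needed, are in the scene too. What is meant by the cup is not purple, and is the smaller of those in its own colour.

How it is judged:
On the way, in this order (a step that is already met when the one before it is completed fails the run):
1. the foot rests on the cup's lid with 1 to 10 N while the clamp lever is still open (below 0.6 rad) (contact force between stop and cup between 1 and 10 N and value of joint clamp below 0.6 rad), for 0.3 s.
2. the clamp lever is swung to its end (beyond 1.25 rad) with the foot still on the lid with 1 to 10 N (value of joint clamp above 1.25 rad and contact force between stop and cup between 1 and 10 N), for 0.2 s.
At the end, for the whole second after the job is handed in: The foot rests on the lid of the cup with 1 to 10 N, the clamp lever is turned beyond 1.25 rad, and the cup stands upright and still, within 15 mm of where it was and under the foot (within 20 mm) (all of step 2 and angle between cup's own z axis and vertical below 0.05 rad and distance of cup from where it was at the start of the episode below 0.015 m and horizontal distance between stop and cup below 0.02 m and linear speed of cup below 0.01 m/s); the robot touches nothing.
It fails at once if the lid is pressed with more than 14 N by the foot (contact force between stop and cup above 14 N).
It fails at once if the robot presses on the cup or its lid itself (contact force between any of the fingers, the arm and cup above 2 N).
It fails at once if the jug, the spare cup or the cone is moved more than 30 mm (distance of any of jug, spare_cup, cone from where it was at the start of the episode above 0.03 m).
It also fails if it takes over 61 s, if anything falls off the work surface, if the arm or the gripper's body presses on something with over 40 N, if the wrist force passes 120 N, or if a joint passes its speed limit or range.

ROBOT

A 6-joint arm with a two-finger parallel gripper is mounted at the origin on the work surface. World frame = base frame: x ahead of the robot, y to its left, z up, the work surface at z = 0. Lengths are in m, angles in rad, forces in N, time in s.
With the tool pointing down it reaches from about 0.35 to 0.775 m from the base axis. Payload 7.3 kg.
Tool frame: the origin (TCP) lies on the centre line of the jaws, within the pads' length; the fingertips stand 14 mm ahead of it and the grasp point (between the pads) lies 5 mm behind it; z points along the fingers, y is the direction in which the jaws open and shut (so a half turn about z gives the same grasp; the last joint's range is limited). The gripper opens to 92 mm and grips with 3 to 60 N. Pads are 19 mm wide; open, the fingers measure 130 mm over their backs; the gripper's body (75 mm by 190 mm) begins 47 mm behind the grasp point.
Start: joints at [-1.454, 0.342, 1.524, -0, 1.275, -0.146], TCP at [0.136, -0.507, 0.241] pointing down, gripper open.
Joint ranges: [-2.53, 2.53], [-0.77, 2.02], [0.04, 2.7], [-1, 4.14], [0.28, 2.66], [-3.11, 3.11]. Speed limits (rad/s): [2.57, 2.57, 3.14, 3.14, 3.14, 3.14].

INTERFACE

Orientations are given as [roll, pitch, yaw] about the fixed x, y, z axes, in that order (R = Rz(yaw) Ry(pitch) Rx(roll)).
In Python, from cell import telemetry, cams, robot gives the robot as it stands.
- The arm moves only by the tool servo_tool, never from a script. Its argument "targets" is text: rows parted by semicolons, each of 4 numbers parted by spaces: the shift along the tool's x, y, z in mm, then the turn about the tool's z in rad. In form: x y z yaw; .... A call has 1 to 20 rows; each row shifts and turns the pose as measured when the row begins, along the tool's axes as they then stand; what a row does not reach is not made up. A row lasts 1/8 s, in which the tool goes at most 62.5 mm and 10.7 degrees, less where a joint would pass 70% of its speed; a pose out of reach is approached as far as the arm can. A call with a gripper value outside its range is refused whole. "hand" is the opening, from 0 (shut) to 1 (fully open), set as the call begins (left out, the last holds). The fingers move at their own pace and stop on an object; "squeeze" is the grip in N (left out, the last holds). Time passes only in rows, so rows that do not move let the fingers close. It gives the time, the measured TCP pose, the force and the opening at its end, in the units of the state.
- telemetry.observe(): the state, without advancing time (a new reading comes with each control period).
- cams.read_camera(name): name is "side" or "top" or "wrist"; returns a dict with "color" (400x640x3 uint8, red, green, blue), "K" (3x3 intrinsics, pixels), "k1" (the pictures are not rectified: a ray, as slopes to the right and down, at radius r is drawn at 1 + k1 r^2 times it, then the intrinsics apply), "R" (3x3) and "t" (3): a world point X has camera coordinates R X + t. Camera axes: x right, y down, z forward; pixel columns grow to the right and rows downward; lengths in m; the calibration is good to about 2 mm. A picture is of the moment at which its call begins. There is no depth.
- robot.hand_in(): hands the job in, once; it reports no verdict.
Trained networks look in a picture, given as the dict that the camera call returned (one of the last four; its "shot" number tells which), for a name from the list of things; names that differ only in an ending like _2 or _b are one class to them, and where a whole thing is asked for, a point or a joint stands for the part that bears it (a point fixed in the world has none). Each returns a list of dicts, best first, with "score" (0 to 1); they miss things now and then, are a little off and sometimes report something else, mostly with a low value. They report only what shows in the picture. A call takes as long as a camera call. They do not tell look-alikes from the thing itself.
- cams.cut_out(picture, query): "region" (400x640 bool, what is visible of it) and "extent" ([centre column, centre row, width, height] in pixels, round what is visible of it).
The state is a dict: "time": time; "qpos": joint angles; "qvel": joint speeds; "joint_efforts": joint torques, N m; "tool_pos": TCP position; "tool_rot": TCP orientation; "contact_force": force on the tool from outside, world axes, zero at the start; "torque": the same for the moment, N m; "opening": finger opening in m.
Only numpy, scipy, OpenCV 4.12 (cv2) and the standard library are available. Lean on these libraries where they do the work, as an engineer would, in place of code of your own. Each camera call takes 0.05 s, during which the arm holds its last target.

## Working session

There is one attempt and no reset: what is moved stays moved. The work goes in short steps, Python scripts to look and compute and a tool call to move; the robot and the scene stay as the last step left them, time stands still between calls to the robot, and variables do not carry over. Pictures are saved under pics/ and viewed, and the job is handed in when it is done.

Besides the shell and the picture viewer there is one more tool, called after ">>>" by a JSON object that holds its "name" and its "arguments". servo_tool: Moves the arm, as the interface text tells. Its arguments: {"type":"object","properties":{"targets":{"type":"string"},"hand":{"type":"number"},"squeeze":{"type":"number"}},"required":["targets"]}

```bash
mkdir -p pics; ls
python3 - <<'E'
from cell import telemetry, cams, robot
import cv2
print(telemetry.observe())
for n in ["side","top","wrist"]:
    p=cams.read_camera(n)
    cv2.imwrite(f"pics/{n}0.png",p["color"][:,:,::-1])
    print(n,p["K"].tolist(),p["k1"],p["R"].tolist(),p["t"].tolist())
    for q in ["juicer","knob_top","stop","cup","clamp","clamp_pin","jug","spare_cup","cone"]:
        try: print(q,[(round(d["score"],2),[round(float(v)) for v in d["extent"]]) for d in cams.cut_out(p,q)])
        except Exception as e: print(q,e)
E
```

```text
pics
{'time': 0.0, 'qpos': array([-1.45401034e+00,  3.42694939e-01,  1.52500257e+00,  2.26041132e-05,
        1.27538548e+00, -1.45989001e-01]), 'qvel': array([-0.00043336,  0.0010674 ,  0.00051473, -0.00051178, -0.00067245,
       -0.000296  ]), 'joint_efforts': array([ 5.59446198e-04, -4.31247389e+01, -2.44220996e+01,  7.17154378e-02,
        5.60637563e-02, -1.50032861e-04]), 'tool_pos': array([ 0.13636398, -0.50659265,  0.2400644 ]), 'tool_rot': array([-3.14012132e+00, -2.38185679e-04,  2.62768220e-01]), 'contact_force': array([ 0.62670336,  0.20214655, -1.31985994]), 'torque': array([-0.00530571, -0.03436353, -0.04440854]), 'opening': 0.09207289579671363}
side [[441.38765655240996, 0.0, 321.6071491013765], [0.0, 441.38765655240996, 201.8489257381989], [0.0, 0.0, 1.0]] 0.029162733004070695 [[-0.9022551545071069, -0.43113273836910265, -0.007758741632198689], [-0.26910603666536326, 0.5770498348294127, -0.7711001421045177], [0.33692369639966935, -0.6936411536448123, -0.6366666103815066]] [0.6059179155368205, 0.18698918623849123, 1.19845557452044]
juicer [(0.71, [360, 128, 104, 226])
[... 959 characters left out ...]
32]), (0.65, [376, 221, 35, 32])]
clamp [(0.52, [359, 226, 16, 34])]
clamp_pin [(0.63, [360, 226, 24, 34])]
jug [(0.84, [242, 304, 48, 41])]
spare_cup [(0.88, [234, 244, 39, 24])]
cone [(0.63, [279, 205, 25, 25])]
wrist [[332.42325409244273, 0.0, 318.6825000249444], [0.0, 332.42325409244273, 201.4557963731261], [0.0, 0.0, 1.0]] -0.06254952898515473 [[0.2610987537238385, -0.9653119393083157, -0.0005482998073256001], [-0.9250703315034218, -0.2503763652719604, 0.28558108740838156], [-0.2758121146287997, -0.07405765012490098, -0.9583543926345667]] [-0.5243444492675736, -0.03514661011852637, 0.3899148249556211]
juicer []
knob_top []
stop []
cup []
clamp []
clamp_pin []
jug []
spare_cup []
cone []
```

View pics/side0.png

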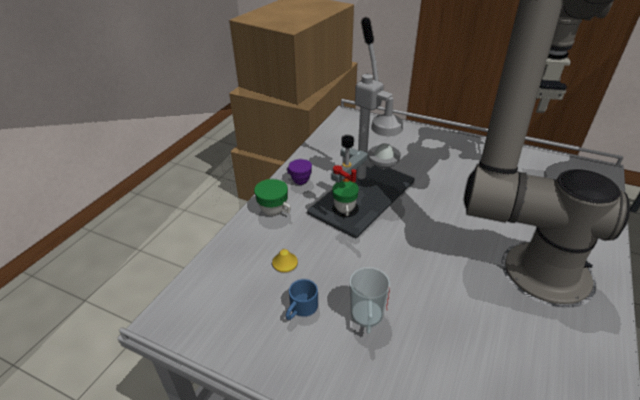

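View pics/top0.png

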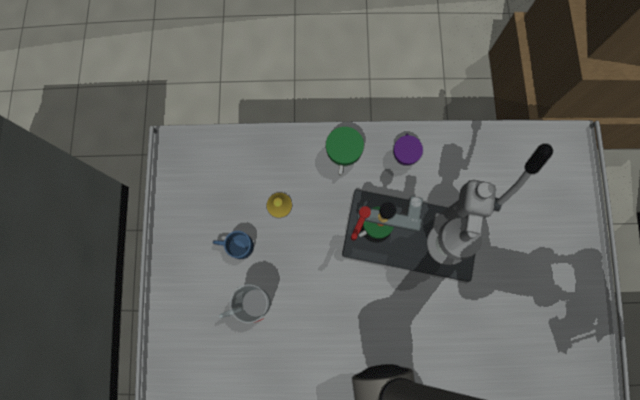

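Run:
```python
import cv2
a=cv2.imread("pics/side0.png"); b=cv2.imread("pics/top0.png")
cv2.imwrite("pics/sidec.png",cv2.resize(a[110:230,250:410],None,fx=5,fy=5,interpolation=2))
cv2.imwrite("pics/topc.png",cv2.resize(b[130:280,320:480],None,fx=4,fy=4,interpolation=2))
```

```text
(no output)
```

View pics/sidec.png

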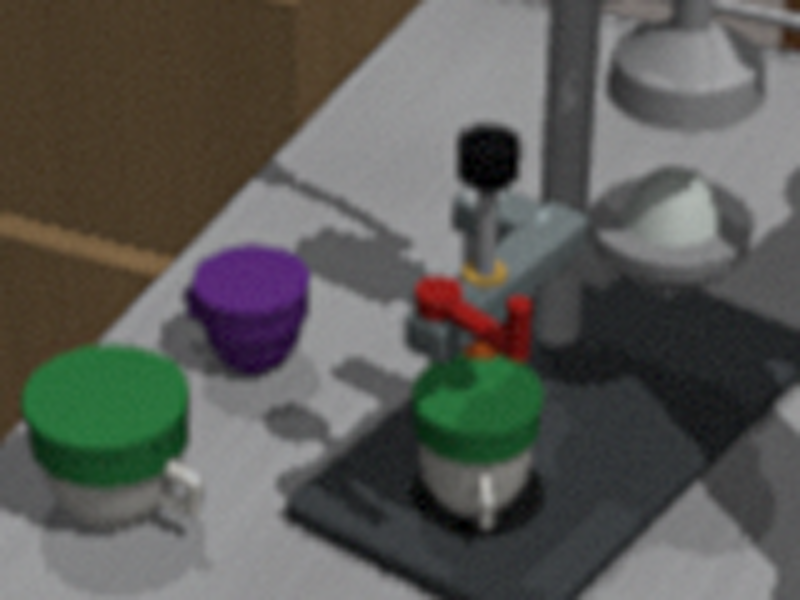

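View pics/topc.png

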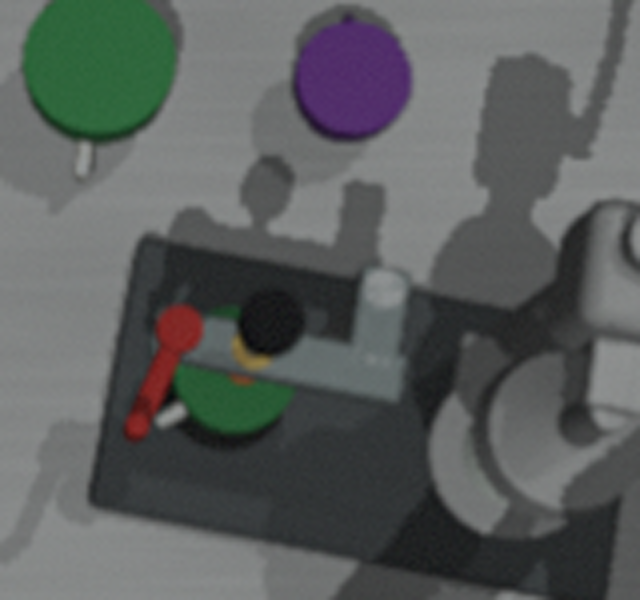

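```bash
cat > h.py <<'E'
import numpy as np,cv2
from scipy.optimize import least_squares
def dist(p): return np.array([p["k1"],0,0,0,0.])
def proj(p,X):
    X=np.atleast_2d(X).astype(float); R=np.asarray(p["R"]);t=np.asarray(p["t"])
    return cv2.projectPoints(X,cv2.Rodrigues(R)[0],t,np.asarray(p["K"]),dist(p))[0][:,0]
def ray(p,uv):
    n=cv2.undistortPoints(np.array([[uv]],float),np.asarray(p["K"]),dist(p))[0,0]
    R=np.asarray(p["R"]); d=R.T@np.array([n[0],n[1],1]); o=-R.T@np.asarray(p["t"]); return o,d
def onz(p,uv,z):
    o,d=ray(p,uv); return o+d*(z-o[2])/d[2]
def tri(ps,uvs,z=None):
    f=lambda X: np.concatenate([(proj(p,X)[0]-uv) for p,uv in zip(ps,uvs)])
    s=least_squares(f,onz(ps[0],uvs[0],.2 if z is None else z)); return s.x,s.fun
E
python3 - <<'E'
from cell import telemetry, cams
from h import *
s=cams.read_camera("side");t=cams.read_camera("top")
kt=np.array
for n,a,b in [("knob",(347.8,136.6),(387.75,209.5)),("hub",(337.4,168.6),(365,212)),("pin",(354,170.4),(354,237))]:
    X,f=tri([t,s],[b,a]); print(n,X.round(4),f.round(1))
print("top only", onz(t,(387.75,209.5),.276),onz(t,(365,212),.2),onz(t,(354,237),.227))
for uv in [(356.75,189.25),(343,255),(471,281)]: print("corner",onz(t,uv,.02).round(4))
E
```

```text
knob [0.5875 0.0083 0.2768] [ 0.2  0.5 -0.7 -0.1]
hub [0.5981 0.0504 0.1931] [ 0.1  0.4 -0.5 -0.1]
pin [0.5363 0.0795 0.2241] [ 0.1  0.2 -0.2 -0. ]
top only [0.58878995 0.0084783  0.276     ] [0.59783432 0.05124747 0.2       ] [0.53631973 0.07975411 0.227     ]
corner [0.6946 0.0568 0.02  ]
corner [0.5144 0.0981 0.02  ]
corner [ 0.44   -0.2421  0.02  ]
```

Run:
```python
from cell import telemetry, cams
from h import *
s=cams.read_camera("side");t=cams.read_camera("top");w=cams.read_camera("wrist")
cv2.imwrite("pics/w1.png",w["color"][:,:,::-1])
cv2.imwrite("pics/unit_s.png",cv2.resize(s["color"][0:220,320:440,::-1],None,fx=2.7,fy=2.7,interpolation=2))
cv2.imwrite("pics/unit_t.png",cv2.resize(t["color"][130:290,410:570,::-1],None,fx=3.7,fy=3.7,interpolation=2))
for n,a,b in [("presscone",(388,125),(460,237)),("head",(370,93),(478,197)),("handle end",(366,20),(549,150))]:
    X,f=tri([t,s],[b,a]); print(n,X.round(4),f.round(1))
yaw=-.22;c,sn=np.cos(yaw),np.sin(yaw);R=np.array([[c,-sn],[sn,c]])
o=np.array([.588,.0085])
for x,y,z in [(0,0,.277),(0,45,.2),(-63.4,59.2,.227),(95,78,.02),(-95,78,.02),(-95,-278,.02),(95,-278,.02),(0,-170,.1)]:
    P=np.r_[o+R@np.array([x,y])/1000,z]; print((x,y),P.round(3),proj(s,P)[0].round(),proj(t,P)[0].round())
```

```text
presscone [ 0.5281 -0.1548  0.243 ] [ 0.4  1.3 -1.8 -0.3]
head [ 0.6003 -0.1744  0.3239] [ 0.5  1.6 -2.3 -0.4]
handle end [ 0.6448 -0.2421  0.5069] [ 0.1  0.3 -0.6 -0.1]
(0, 0) [0.588 0.008 0.277] [347. 136.] [388. 210.]
(0, 45) [0.598 0.052 0.2  ] [337. 167.] [364. 212.]
(-63.4, 59.2) [0.539 0.08  0.227] [353. 169.] [354. 236.]
(95, 78) [0.698 0.064 0.02 ] [305. 208.] [354. 188.]
(-95, 78) [0.512 0.105 0.02 ] [355. 234.] [340. 256.]
(-95, -278) [ 0.435 -0.242  0.02 ] [415. 177.] [471. 283.]
(95, -278) [ 0.62  -0.284  0.02 ] [368. 158.] [482. 214.]
(0, -170) [ 0.551 -0.157  0.1  ] [376. 162.] [445. 236.]
```

View pics/w1.png

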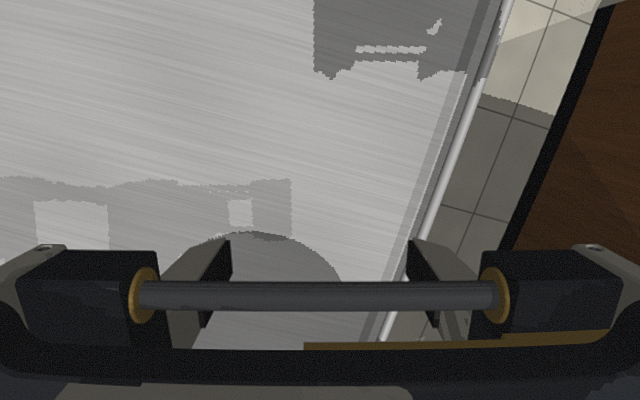

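View pics/unit_s.png

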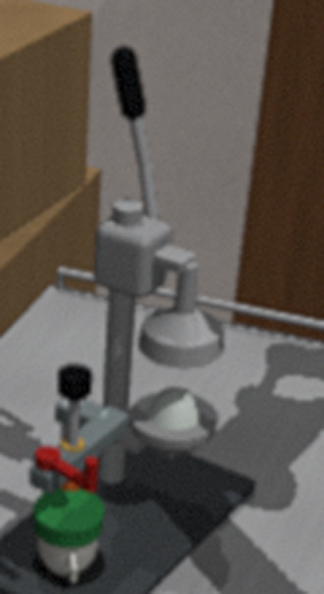

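View pics/unit_t.png

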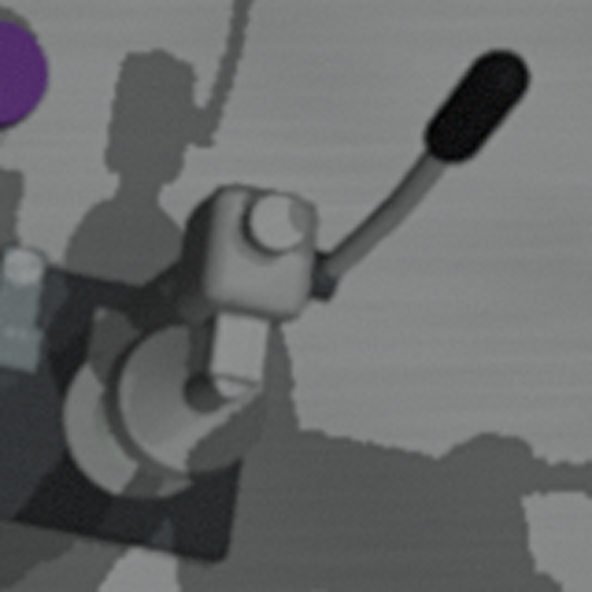

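>>> {"name": "servo_tool", "arguments": {"targets": "0 0 -60 0;0 0 -60 0;0 0 -60 0;40 -36 0 0;40 -36 0 0;40 -36 0 0;40 -36 0 0;40 -36 0 0;40 -36 0 0;40 -36 0 0;40 -36 0 0;40 -36 0 0", "hand": 0, "squeeze": 20}}

```text
time: 3.25
tool_pos: [0.4062, -0.0918, 0.4275]
tool_rot: [3.137, -0.004, 0.255]
contact_force: [1.1, -0.4, 0.2]
opening: 0.0003
```

>>> {"name": "servo_tool", "arguments": {"targets": "0 0 0 -0.183;0 0 0 -0.183;0 0 0 -0.183;0 0 0 -0.183;0 0 0 -0.183;0 0 0 -0.183;0 0 0 0"}}

```text
time: 4.12
tool_pos: [0.4076, -0.0868, 0.4276]
tool_rot: [3.135, 0.002, 1.38]
contact_force: [-0.0, 0.4, -0.2]
opening: 0.0002
```

```bash
cat > g.py <<'E'
import sys
from cell import telemetry
import numpy as np
from scipy.spatial.transform import Rotation as Ro
s=telemetry.observe(); R=Ro.from_euler("xyz",s["tool_rot"]).as_matrix()
print(s["time"],s["tool_pos"].round(4),s["tool_rot"].round(3),"F",s["contact_force"].round(2))
if len(sys.argv)>3:
    T=np.array([float(a) for a in sys.argv[1:4]]); print("tool shift mm",(R.T@(T-s["tool_pos"])*1000).round(1))
E
python3 g.py .588 .0085 .35
```

```text
4.125 [ 0.4076 -0.0868  0.4276] [3.135e+00 2.000e-03 1.380e+00] F [-0.04  0.41 -0.22]
tool shift mm [127.9 158.6  78.4]
```

>>> {"name": "servo_tool", "arguments": {"targets": "43 40 0 0;43 40 0 0;42 40 0 0;0 39 0 0;0 0 40 0.02;0 0 38 0;0 0 0 0"}}

```text
time: 5.0
tool_pos: [0.5963, 0.0097, 0.3484]
tool_rot: [3.131, 0.002, 1.326]
contact_force: [0.3, -0.5, 0.1]
opening: 0.0006
```

```bash
python3 g.py .588 .0085 .30
python3 - <<'E'
from cell import cams
import cv2
for n in ["side","top","wrist"]:
    p=cams.read_camera(n); c=p["color"][:,:,::-1]
    if n=="side": c=cv2.resize(c[80:240,250:450],None,fx=3.7,fy=3.7,interpolation=2)
    if n=="top": c=cv2.resize(c[130:280,300:500],None,fx=3.7,fy=3.7,interpolation=2)
    cv2.imwrite(f"pics/{n}2.png",c)
E
```

```text
5.0 [0.5963 0.0097 0.3484] [3.131e+00 2.000e-03 1.326e+00] F [ 0.29 -0.45  0.12]
tool shift mm [-3.  -8.2 48.4]
```

View pics/side2.png

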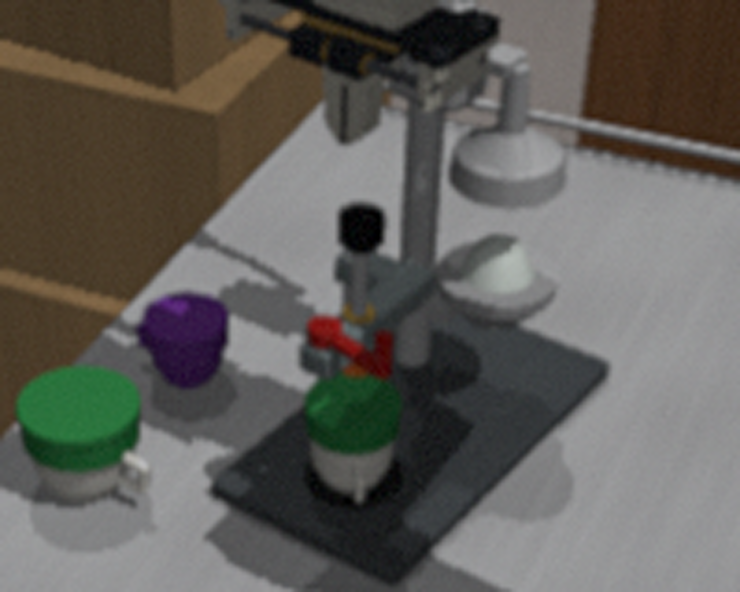

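View pics/wrist2.png

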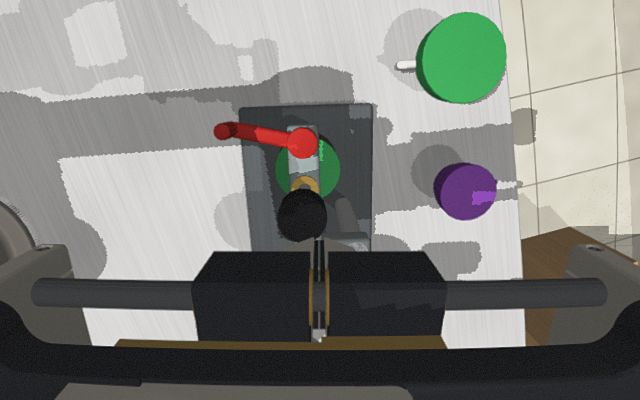

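Run:
```python
from cell import cams
from h import *
w=cams.read_camera("wrist")
for n,uv,z in [("knob",(302,212),.277),("hub",(302,143),.2),("pin",(222,130),.227)]: print(n,onz(w,uv,z).round(4))
for n,P in [("knob",(.588,.0085,.277)),("hub",(.598,.052,.2)),("pin",(.537,.08,.227))]: print(proj(w,P)[0].round())
R=w["R"];print("cam",-R.T@w["t"])
from cell import telemetry
print(telemetry.observe()["tool_pos"])
print("tcp tip proj",proj(w,np.array([.5963,.0097,.3344])))
```

```text
knob [0.5899 0.017  0.277 ]
hub [0.5975 0.0549 0.2   ]
pin [0.5399 0.0833 0.227 ]
[302. 224.]
[303. 146.]
[220. 135.]
cam [0.61462746 0.08593068 0.49588403]
[0.59770403 0.00946739 0.3536179 ]
tcp tip proj [[313.85155053 255.83031055]]
```

>>> {"name": "servo_tool", "arguments": {"targets": "0 -9 20 0;0 0 15 0;0 0 10 0;0 0 0 0"}}

```text
time: 5.7
tool_pos: [0.5918, 0.0109, 0.3126]
tool_rot: [3.111, -0.0, 1.326]
contact_force: [0.1, -0.9, 0.2]
opening: 0.0001
```

```bash
python3 g.py .588 .0105 .290
```

```text
5.7 [0.5918 0.0109 0.3126] [ 3.111 -0.     1.326] F [ 0.08 -0.85  0.18]
tool shift mm [-1.3 -4.3 22.5]
```

>>> {"name": "servo_tool", "arguments": {"targets": "0 -4 6 0;0 0 5 0;0 0 3 0;0 0 3 0"}}

```text
time: 6.2
tool_pos: [0.589, 0.0116, 0.2956]
tool_rot: [3.109, -0.001, 1.326]
contact_force: [-0.2, -0.2, 1.2]
opening: 0.0003
```

>>> {"name": "servo_tool", "arguments": {"targets": "0 0 3 0;0 0 3 0"}}

```text
time: 6.45
tool_pos: [0.5893, 0.0116, 0.2893]
tool_rot: [3.109, -0.001, 1.326]
contact_force: [-0.5, -0.3, 5.2]
opening: 0.0009
```

>>> {"name": "servo_tool", "arguments": {"targets": "0 0 3 0;0 0 3 0;0 0 3 0;0 0 3 0"}}

```text
time: 6.95
tool_pos: [0.5893, 0.0116, 0.2818]
tool_rot: [3.104, -0.001, 1.326]
contact_force: [-3.3, 0.2, 6.9]
opening: -0.0001
```

>>> {"name": "servo_tool", "arguments": {"targets": "0 0 3 0;0 0 3 0;0 0 3 0"}}

```text
time: 7.32
tool_pos: [0.5892, 0.0116, 0.2766]
tool_rot: [3.1, -0.001, 1.327]
contact_force: [-4.3, 0.5, 7.9]
opening: 0.0008
```

>>> {"name": "servo_tool", "arguments": {"targets": "0 -1 3 0;0 -1 3 0;0 0 3 0;0 0 3 0"}}

```text
time: 7.82
tool_pos: [0.5891, 0.0116, 0.2703]
tool_rot: [3.09, -0.002, 1.327]
contact_force: [-4.3, 0.1, 6.9]
opening: 0.0002
```

>>> {"name": "servo_tool", "arguments": {"targets": "0 0 2.5 0;0 0 2.5 0;0 0 2.5 0"}}

```text
time: 8.2
tool_pos: [0.5891, 0.0116, 0.2665]
tool_rot: [3.086, -0.002, 1.327]
contact_force: [-4.6, 0.3, 7.4]
opening: 0.0006
```

>>> {"name": "servo_tool", "arguments": {"targets": "0 -1 2.5 0;0 -1 2.5 0;0 0 2.5 0"}}

```text
time: 8.57
tool_pos: [0.589, 0.0116, 0.2635]
tool_rot: [3.078, -0.003, 1.327]
contact_force: [-5.3, 1.3, 7.7]
opening: 0.0001
```

>>> {"name": "servo_tool", "arguments": {"targets": "0 0 2.5 0;0 0 2.5 0"}}

```text
time: 8.82
tool_pos: [0.5889, 0.0116, 0.2609]
tool_rot: [3.076, -0.003, 1.327]
contact_force: [-2.9, 0.7, 8.1]
opening: 0.0003
```

>>> {"name": "servo_tool", "arguments": {"targets": "0 0 2.5 0;0 0 2.5 0"}}

```text
time: 9.07
tool_pos: [0.5889, 0.0117, 0.2583]
tool_rot: [3.074, -0.003, 1.327]
contact_force: [-4.8, 0.3, 7.6]
opening: 0.0004
```

>>> {"name": "servo_tool", "arguments": {"targets": "0 0 2.5 0;0 0 2.5 0"}}

```text
time: 9.32
tool_pos: [0.5889, 0.0117, 0.2559]
tool_rot: [3.071, -0.003, 1.327]
contact_force: [-4.3, 0.6, 9.3]
opening: 0.0001
```

>>> {"name": "servo_tool", "arguments": {"targets": "0 0 2.5 0;0 0 2.5 0"}}

```text
time: 9.57
tool_pos: [0.5888, 0.0117, 0.2545]
tool_rot: [3.068, -0.003, 1.328]
contact_force: [-6.5, -0.0, 13.0]
opening: 0.0004
```

>>> {"name": "servo_tool", "arguments": {"targets": "0 0 2.5 0"}}

```text
time: 9.7
tool_pos: [0.5888, 0.0117, 0.2542]
tool_rot: [3.067, -0.004, 1.328]
contact_force: [-6.3, 0.4, 13.8]
opening: 0.0002
```

>>> {"name": "servo_tool", "arguments": {"targets": "0 0 -3 0;0 0 -10 0;0 0 -25 0;0 0 -25 0;0 0 0 0"}}

```text
time: 10.32
tool_pos: [0.5843, 0.0126, 0.3198]
tool_rot: [3.066, -0.004, 1.328]
contact_force: [-0.5, 0.0, -0.4]
opening: 0.0006
```

```bash
python3 g.py .588 .0105 .290
python3 - <<'E'
from cell import cams
from h import *
for n in ["side","top","wrist"]:
    p=cams.read_camera(n); c=p["color"][:,:,::-1]
    if n=="side": c=cv2.resize(c[110:230,270:410],None,fx=5,fy=5,interpolation=2); print(proj(p,[[.588,.0085,.24]]))
    if n=="top": c=cv2.resize(c[130:280,300:500],None,fx=3.7,fy=3.7,interpolation=2)
    cv2.imwrite(f"pics/{n}3.png",c)
E
```

```text
10.325 [0.5843 0.0126 0.3198] [ 3.066 -0.004  1.328] F [-0.53  0.03 -0.35]
tool shift mm [-1.3  1.9 30.1]
[[346.53215536 147.83412697]]
```

View pics/side3.png

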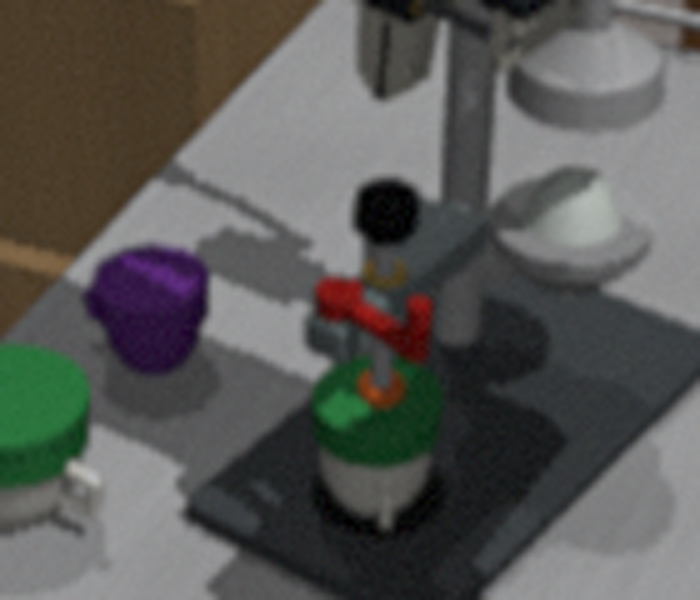

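View pics/wrist3.png

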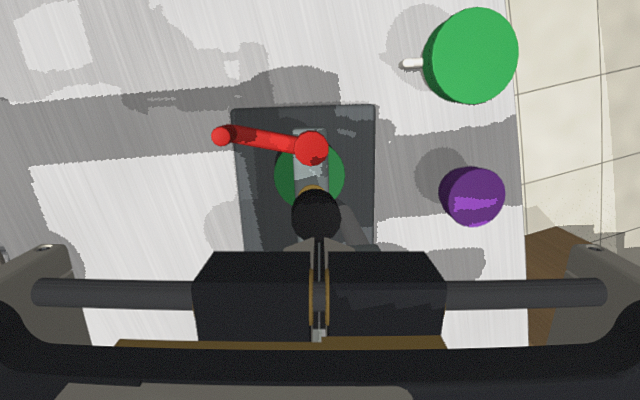

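```bash
python3 g.py .528 .0567 .300
python3 - <<'E'
from cell import cams
from h import *
w=cams.read_camera("wrist")
for n,uv,z in [("hub",(311,148),.2),("pin",(221,135),.227),("knob",(316,213),.24)]: print(n,onz(w,uv,z).round(4))
E
```

```text
10.475 [0.5831 0.0127 0.3166] [ 3.072e+00 -3.000e-03  1.328e+00] F [-0.8  -0.3  -0.15]
tool shift mm [ 29.4 -65.1  12.2]
hub [0.5967 0.0556 0.2   ]
pin [0.5391 0.0832 0.227 ]
knob [0.5884 0.0164 0.24  ]
```

>>> {"name": "servo_tool", "arguments": {"targets": "15 -33 0 0.1;14 -32 0 0.1;0 0 0 0"}}

```text
time: 10.9
tool_pos: [0.5273, 0.0599, 0.308]
tool_rot: [3.08, -0.014, 1.121]
contact_force: [-0.2, -0.2, -0.3]
opening: 0.0006
```

```bash
python3 g.py .527 .056 .222
```

```text
10.9 [0.5273 0.0599 0.308 ] [ 3.08  -0.014  1.121] F [-0.23 -0.17 -0.35]
tool shift mm [-4.9 -3.9 85.9]
```

>>> {"name": "servo_tool", "arguments": {"targets": "-8 -1 20 0;0 -1 25 0;0 0 10 0;0 0 0 0"}}

```text
time: 11.4
tool_pos: [0.5267, 0.0513, 0.2499]
tool_rot: [3.081, -0.013, 1.124]
contact_force: [-0.4, -0.3, 0.6]
opening: 0.0007
```

```bash
python3 g.py .527 .055 .222
python3 - <<'E'
from cell import cams
from h import *
for n in ["side","wrist"]:
    p=cams.read_camera(n); c=p["color"][:,:,::-1]
    if n=="side": c=cv2.resize(c[110:230,270:410],None,fx=5,fy=5,interpolation=2)
    cv2.imwrite(f"pics/{n}4.png",c)
E
```

```text
11.4 [0.5267 0.0513 0.2499] [ 3.081 -0.013  1.124] F [-0.42 -0.27  0.6 ]
tool shift mm [ 3.2 -3.  27.8]
```

View pics/side4.png

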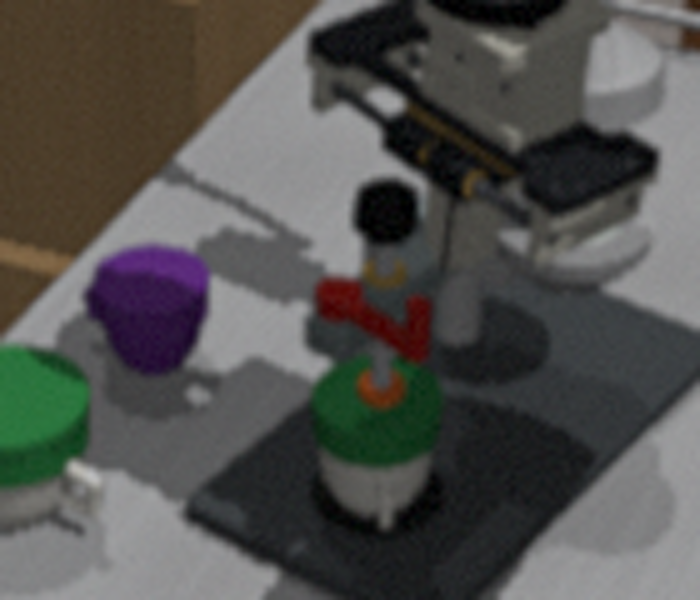

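View pics/wrist4.png

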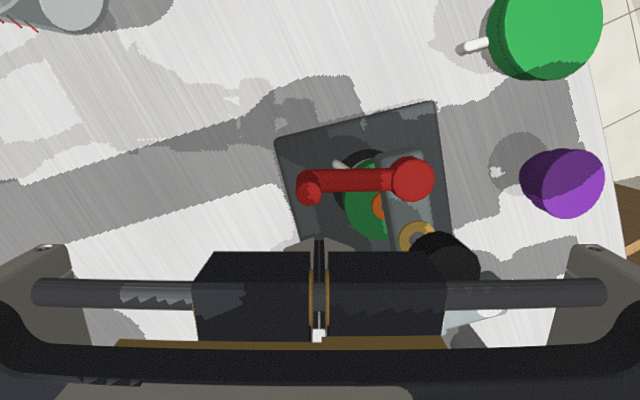

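>>> {"name": "servo_tool", "arguments": {"targets": "0 -3 14 0;0 0 11 0;0 0 2 0;0 0 0 0"}}

```text
time: 12.0
tool_pos: [0.5265, 0.0524, 0.223]
tool_rot: [3.077, -0.015, 1.125]
contact_force: [0.2, 0.4, -0.4]
opening: 0.0007
```

```bash
python3 g.py .527 .055 .222
python3 - <<'E'
from cell import cams
from h import *
for n in ["wrist"]:
    p=cams.read_camera(n); c=p["color"][:,:,::-1]
    cv2.imwrite(f"pics/{n}5.png",c)
E
```

```text
12.0 [0.5265 0.0524 0.223 ] [ 3.077 -0.015  1.125] F [ 0.21  0.42 -0.36]
tool shift mm [ 2.6 -0.8  1. ]
```

View pics/wrist5.png

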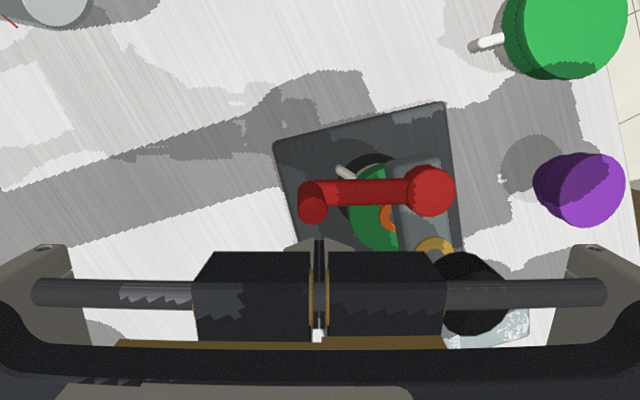

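>>> {"name": "servo_tool", "arguments": {"targets": "6 0 0 0;5 0 0 0;3 0 0 0;3 0 0 0"}}

```text
time: 12.55
tool_pos: [0.5342, 0.0682, 0.2239]
tool_rot: [3.077, -0.013, 1.125]
contact_force: [-0.5, -2.4, 0.1]
opening: 0.0004
```

>>> {"name": "servo_tool", "arguments": {"targets": "5 -1 0 0.06;6 -1.5 0 0.09;6 -1.5 0 0.09;6 -1.5 0 0.09"}}

```text
time: 13.05
tool_pos: [0.5424, 0.0896, 0.2239]
tool_rot: [3.082, -0.032, 0.785]
contact_force: [-1.3, -2.7, -0.0]
opening: 0.0002
```

```bash
cat > look.py <<'E'
import sys
from cell import cams,telemetry
from h import *
k=sys.argv[1]
w=cams.read_camera("wrist")["color"][:,:,::-1]; p=cams.read_camera("side");s=cv2.resize(p["color"][110:230,270:410,::-1],None,fx=3.3,fy=3.3,interpolation=2)
w=cv2.resize(w[60:330,100:540],None,fx=.75,fy=.75)
o=np.zeros((s.shape[0],s.shape[1]+w.shape[1],3),np.uint8);o[:,:s.shape[1]]=s;o[:w.shape[0],s.shape[1]:]=w
cv2.imwrite(f"pics/l{k}.png",o[:600,:800])
st=telemetry.observe();P=st["tool_pos"];y=st["tool_rot"][2]
hub=np.array([.597,.053]);r=P[:2]-hub
print(P.round(4),"yaw",round(y,3),"F",st["contact_force"].round(2))
print("pusher rad mm",np.linalg.norm(r)*1000)
# pin angle assuming face contact 16.5 ahead
th=np.arctan2(r[1],r[0]) ; a=np.pi-th-.22+np.arctan2(16.5,65); print("est clamp",round(float((a+np.pi)%(2*np.pi)-np.pi),3),"wanted yaw",1.351-a)
E
python3 look.py a
```

```text
[0.5426 0.0901 0.2239] yaw 0.788 F [-0.08 -0.5   0.08]
pusher rad mm 65.90428699076344
est clamp 0.627 wanted yaw 0.7238708105293289
```

View pics/la.png

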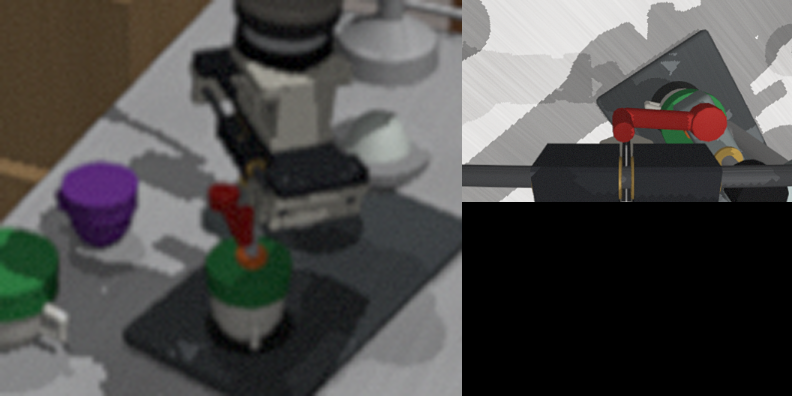

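Lever is turning, and the pin (wrist inset about 623,125) is centred on the closed fingertips. Continuing the arc.

>>> {"name": "servo_tool", "arguments": {"targets": "6 -1.2 0 0.09;6 -1.5 0 0.09;6 -1.5 0 0.09;6 -1.5 0 0.09"}}

```text
time: 13.65
tool_pos: [0.5569, 0.1082, 0.2239]
tool_rot: [3.098, -0.047, 0.425]
contact_force: [-1.0, -3.5, -0.9]
opening: 0.0007
```

```bash
python3 look.py b
```

```text
[0.5573 0.1085 0.2239] yaw 0.428 F [-1.1  -1.23 -0.27]
pusher rad mm 68.20944743926778
est clamp 0.979 wanted yaw 0.3724792597163261
```

View pics/lb.png

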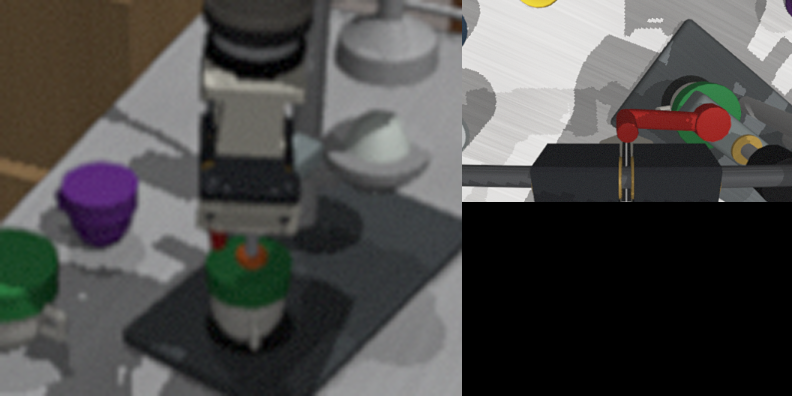

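>>> {"name": "servo_tool", "arguments": {"targets": "6 -1 0 0.09;6 -1 0 0.09;6 -1.2 0 0.09;5 -1 0 0.06"}}

```text
time: 14.25
tool_pos: [0.5758, 0.1178, 0.2239]
tool_rot: [3.114, -0.053, 0.101]
contact_force: [-3.9, -3.2, 0.2]
opening: 0.0004
```

```bash
python3 look.py c
```

```text
[0.5762 0.1179 0.2239] yaw 0.102 F [-1.68 -1.98  0.03]
pusher rad mm 68.19213353513449
est clamp 1.289 wanted yaw 0.06215806764445064
```

View pics/lc.png

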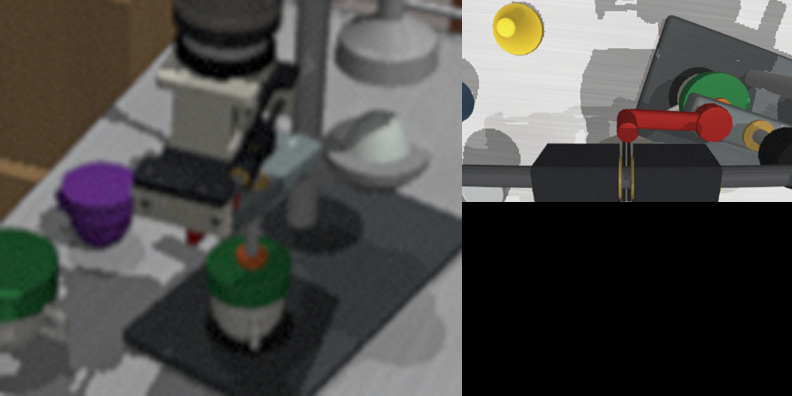

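>>> {"name": "servo_tool", "arguments": {"targets": "5 -1 0 0.06;4 -0.5 0 0.04;4 0 0 0.03"}}

```text
time: 14.72
tool_pos: [0.5819, 0.1197, 0.2236]
tool_rot: [3.12, -0.04, -0.02]
contact_force: [-17.2, 0.0, 9.4]
opening: 0.0003
```

>>> {"name": "servo_tool", "arguments": {"targets": "3 0 0 0;4 0 0 0"}}

```text
time: 14.98
tool_pos: [0.582, 0.1197, 0.2239]
tool_rot: [3.119, -0.025, -0.012]
contact_force: [-16.8, -2.7, 7.5]
opening: 0.0005
```

```bash
python3 look.py d
```

```text
[0.5819 0.1197 0.2238] yaw -0.012 F [-16.48  -1.39   7.69]
pusher rad mm 68.39224670204352
est clamp 1.377 wanted yaw -0.02617103806214205
```

>>> {"name": "servo_tool", "arguments": {"targets": "-3 0 0 0;-8 0 0 0;-10 0 -5 0;0 0 -30 0;0 0 -40 0;-30 0 -40 0;-50 0 -30 0;-50 0 0 0;0 0 0 0;0 0 0 0"}}

```text
time: 16.32
tool_pos: [0.4201, 0.1245, 0.3723]
tool_rot: [3.124, -0.033, 0.001]
contact_force: [-0.3, -0.4, -0.6]
opening: 0.001
```

```bash
python3 look.py e
python3 - <<'E'
from cell import cams
from h import *
t=cams.read_camera("top");cv2.imwrite("pics/te.png",cv2.resize(t["color"][130:280,300:480,::-1],None,fx=4,fy=4,interpolation=2))
s=cams.read_camera("side");cv2.imwrite("pics/se.png",cv2.resize(s["color"][110:230,270:410,::-1],None,fx=5,fy=5,interpolation=2))
for a in (1.25,1.4):
    y=-.22;th=np.pi-a+y; P=np.array([.597+.065*np.cos(th),.053+.065*np.sin(th),.227]); print(a,(proj(t,P)[0]-[300,130])*4,(proj(s,P)[0]-[270,110])*5)
E
```

```text
[0.4205 0.1244 0.3717] yaw 0.001 F [0.79 1.   0.54]
pusher rad mm 190.44089247079367
est clamp 0.413 wanted yaw 0.9378972897834849
1.25 [146.67991936 333.72294292] [297.00824736 310.2819913 ]
1.4 [145.94847104 316.8087961 ] [280.18829915 306.02306827]
```

View pics/te.png

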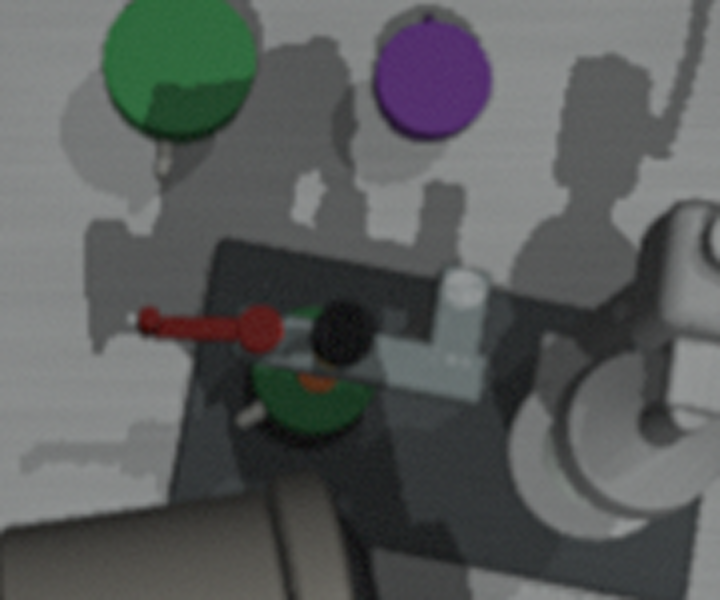

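View pics/se.png

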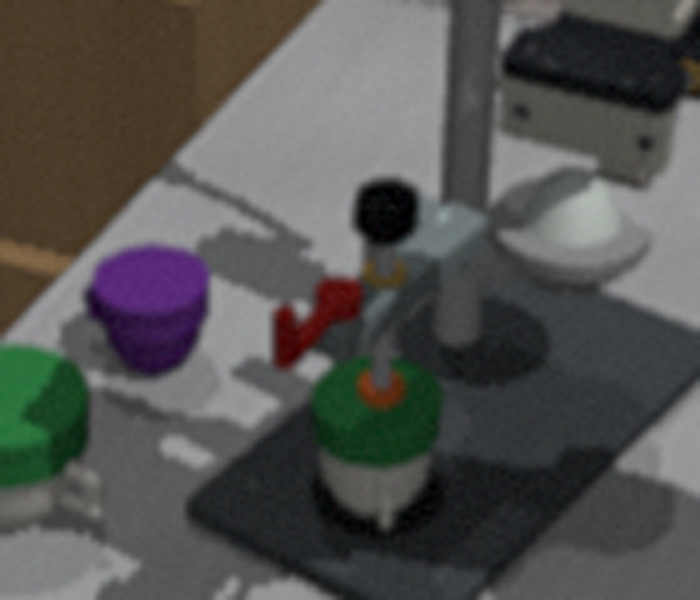

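```bash
python3 -c "
from cell import robot,telemetry
s=telemetry.observe();print(s['contact_force'],abs(s['qvel']).max())
print(robot.hand_in())"
```

```text
[ 0.01517527  0.01546776 -0.19157582] 0.006433287683327422
the job is handed in; nothing more can be done
None
```

I pushed the stop rod down until its foot rested on the cup's lid, swung the clamp lever to its end stop, backed the arm off and handed in at about 16.5 s. The hand-in gives no verdict.

- **Lid load:** pushing took about 7.5 N in free air and 13.8 N at the end, so roughly 6 N is on the lid. That is an estimate, because the lid force itself can't be read. It also fits about 2.6 mm of lid give at 2.5 N/mm.
- **Clamp:** I pushed the pin with the closed fingertips until it met the stop at about 17 N. In the last pictures the pin sits within a few pixels of where 1.4 rad should put it.
- **Final pictures:** the foot is still on the lid, the knob height hasn't changed since the push, and the cup stands in place. The big green-lidded cup and the purple cup look undisturbed. The arm was clear of everything, with force readings near zero.
- **Not rechecked:** I didn't measure the jug, blue cup and cone again at the end, but the arm never went near them.
- **Disagreements:** the wrist camera put the knob, hub and pin 3 to 8 mm further to +y than the side and top cameras did; I used values in between. While pressing the knob, the tool also tilted by up to about 4° and a sideways force of up to 6.5 N built up. Neither had any visible effect.

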